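Set the marking slider to the red stop

ROBOT

A 6-joint arm with a two-finger parallel gripper is mounted at the origin on the work surface. World frame = base frame: x ahead of the robot, y to its left, z up, the work surface at z = 0. Lengths are in m, angles in rad, forces in N, time in s.
With the tool pointing down it reaches from about 0.35 to 0.925 m from the base axis. Payload 6.4 kg.
Tool frame: the origin (TCP) lies on the centre line of the jaws, within the pads' length; the fingertips stand robot.tcp_to_tips ahead of it and the grasp point (between the pads) lies 6 mm ahead of it (robot.tcp_to_tips is the distance from the TCP to the fingertips, in m); z points along the fingers, y is the direction in which the jaws open and shut (so a half turn about z gives the same grasp; the last joint's range is limited). The gripper opens to 94 mm and grips with 3 to 60 N. Pads are 16 mm wide; open, the fingers measure 119 mm over their backs; the gripper's body (75 mm by 177 mm) begins 78 mm behind the grasp point.
Start: joints at [1.019, 0.245, 1.558, -0, 1.339, -0.174], TCP at [0.24, 0.604, 0.23] pointing down, gripper open.
Joint ranges: [-3.13, 3.13], [-1.02, 2.26], [0.13, 2.54], [-0.95, 4.09], [0.21, 2.88], [-2.74, 2.74]. Speed limits (rad/s): [2.57, 2.57, 3.14, 3.14, 3.14, 3.14].

INTERFACE

Orientations are given as a rotation vector (axis times angle).
In Python, from station import robot gives the robot as it stands. The module is installed in compiled form; this text tells all that it offers.
- The arm moves only by the tool carry_out, never from a script. Its argument "plan" is a list of rows, each a list of 6 numbers: the shift along the tool's x, y, z in mm, then the turn, a rotation vector about the tool's x, y, z in degrees. In form: [[tx, ty, tz, ax, ay, az], ...]. A call has 1 to 20 rows; each row shifts and turns the commanded pose from where the row before left it, along the tool's axes as they then stand; what a row does not reach is not made up. A row lasts 1/8 s, in which the tool goes at most 62.5 mm and 10.7 degrees, less where a joint would pass 70% of its speed; a pose out of reach is approached as far as the arm can. A call with a gripper value outside its range is refused whole. "hand" is the opening in per cent of the stroke, from 0 (shut) to 100 (fully open), set as the call begins (left out, the last holds). The fingers move at their own pace and stop on an object; the grip force is fixed at half the most. Time passes only in rows, so rows that do not move let the fingers close. It gives the time, the measured TCP pose, the force and the opening at its end, in the units of the state.
- robot.get_state(): the state, without advancing time (a new reading comes with each control period).
- robot.grab_frame(name): name is "side" or "top"; returns a dict with "img" (420x560x3 uint8, red, green, blue), "intrinsics" (3x3 intrinsics, pixels), "T" (4x4, takes a point from camera to world coordinates). Camera axes: x right, y up, looking along -z (the intrinsics and any distortion apply to the point x, -y, -z); pixel columns grow to the right and rows downward; lengths in m; the calibration is good to about 2 mm. A picture is of the moment at which its call begins. There is no depth.
- robot.job_done(): hands the job in, once; it reports no verdict.
The state is a dict: "t": time; "joints": joint angles; "dq": joint speeds; "effort": joint torques, N m; "tool_pos": TCP position; "tcp_rot": TCP orientation; "ft_force": force on the tool from outside, world axes, zero at the start; "wrist_torque": the same for the moment, N m; "gripper_width": opening from 0.0 (shut) to 1.0 (fully open).
Only numpy, scipy, OpenCV 4.12 (cv2) and the standard library are available. Lean on these libraries where they do the work, as an engineer would, in place of code of your own. Each camera call takes 0.05 s, during which the arm holds its last target.

TASK

On the marking jig, press down the blue pad in the middle of the slider to free its brake before you move it, then, keeping the pad pressed, push the slider along its rail until it rests against the red stop, and let the pad spring back up so that the brake holds it there. Nothing needs to be grasped: do not drag the slider with its brake on, pick nothing up, and leave the other things on the bench where they lie.

Things in the scene. Friction and masses are not known exactly. Their poses are not given: they have to be found in the camera images.
- jig: marking jig, fixed to the bench: wooden baseboard 320 x 460 x 12 mm with a carved panel (10 mm thick) on its +x half and a straight aluminium rail 30 mm wide along its y axis. Origin on the bench, straight below the middle of the rail; y along the rail, z up. Top of the rail 36 mm above the bench. Two dark feet stand at the rail's ends, 214 mm from its middle, 40 mm high.
- slider (a joint): position of the slider along the rail in m: 0 at the rail's middle, growing towards the jig's +y. The stops bar its way at either side. With the pad up, a friction brake holds it until pushed with about 8 N, and it must not be dragged so; with the pad down about 1 N (plus 4 N per m/s) moves it. The slider cannot be lifted off.
- slider_mid (a point): centre of the top of the slider's dark steel body, 49 mm above the bench, below the blue pad. The body is 80 mm long along the rail, 56 mm across it; a steel straightedge 30 mm wide and 3 mm thick runs from it 193 mm to the jig's +x, low over the panel. Axes as the jig's.
- pad_top (a point): centre of the upper face of the blue brake pad on the slider, 63 mm above the bench while up; axes as the jig's. 44 mm across the rail, 60 mm along it; a ridge 5 mm high runs across each end, with 50 mm between the ridges for the closed fingertips. It sinks straight down by up to 5 mm: about 12 N to start, 15 N to go right down; it springs back when released.
- pad (a joint): how far the blue pad is pressed down, in m: 0 up (brake on), 0.005 right down (brake free; it frees within the first millimetre).
- red_stop_mid (a point): centre of the top of the red stop block's body, 53 mm above the bench, on the middle line of the rail. Fixed to the rail, 24 mm long along it, 54 mm across, with a brass screw head 16 mm wide and 7 mm high on top. It may be at either end of the slider's way. With the slider against it, slider_mid is 52 mm from this point.
- grey_stop_mid (a point): the same point of a like stop painted grey, at the other end of the slider's way; not the one wanted.
- gouge: loose carving gouge, 195 mm long, 26 mm thick, lying on the front of the baseboard along the rail; origin under its ferrule, blade to its +x. Leave it.
- pencil: loose yellow pencil, 155 mm long, 8 mm thick, lying on the front of the baseboard; origin under its middle. Leave it.
- sanding_block: loose cork block 50 x 80 x 30 mm; origin under its centre. Leave it.
- mallet: loose wooden mallet, head 60 x 110 x 70 mm, handle 160 mm to its -x; origin on the bench where the handle meets the head. Leave it.
- glue_bottle: loose white bottle, 60 mm wide, 170 mm high, standing; origin under its centre. Leave it.
- mug: loose blue mug, 80 mm wide, 90 mm high, handle to its +y; origin under its centre. Leave it.
- rosette: loose carved wooden disc, 90 mm wide, 12 mm thick; origin under its centre. Leave it.

How it is judged:
On the way, in this order (a step that is already met when the one before it is completed fails the run):
1. the blue pad is pressed down while the slider is still where it started (value of joint pad above 0.002 m and distance of slider_mid from where it was at the start of the episode below 0.006 m), for 0.05 s.
2. the slider reaches the red stop with the pad still pressed (horizontal distance between slider_mid and red_stop_mid below 0.055 m and value of joint pad above 0.001 m), for 0.05 s.
At the end, for the whole second after the job is handed in: The slider rests against the red stop (gap at most 3 mm), still, and the blue pad is up again (less than 0.8 mm down), so that its brake holds (horizontal distance between slider_mid and red_stop_mid below 0.055 m and value of joint pad below 0.0008 m and velocity of joint slider between -0.005 and 0.005 m/s); the robot touches nothing.
It fails at once if the slider was dragged along with its brake on (moving faster than 10 mm/s with the pad up, more than 6 mm from its start and from the red stop) (value of joint pad below 0.0002 m and distance of slider_mid from where it was at the start of the episode above 0.006 m and horizontal distance between slider_mid and red_stop_mid above 0.058 m and (velocity of joint slider above 0.01 m/s or velocity of joint slider below -0.01 m/s)).
It fails at once if another thing on the bench was moved more than 15 mm or picked up (distance of any of gouge, pencil, sanding_block, mallet, glue_bottle, mug, rosette from where it was at the start of the episode above 0.015 m).
It also fails if it takes over 38 s, if anything falls off the work surface, if the arm or the gripper's body presses on something with over 40 N, if the wrist force passes 120 N, or if a joint passes its speed limit or range.

## Working session

There is one attempt and no reset: what is moved stays moved. The work goes in short steps, Python scripts to look and compute and a tool call to move; the robot and the scene stay as the last step left them, time stands still between calls to the robot, and variables do not carry over. Pictures are saved under pics/ and viewed, and the job is handed in when it is done.

Besides the shell and the picture viewer there is one more tool, called after "Request:" in YAML: its name, and indented under it one key for each argument. carry_out: Moves the arm, as the interface text tells. Its arguments: {"type":"object","properties":{"plan":{"type":"array","items":{"type":"array","items":{"type":"number"}}},"hand":{"type":"number"}},"required":["plan"]}

```bash
mkdir -p pics; python3 - <<'E'
from station import robot
import cv2,numpy as np
s=robot.get_state()
print({k:np.round(v,4) for k,v in s.items()}, robot.tcp_to_tips)
for n in("top","side"):
    f=robot.grab_frame(n); cv2.imwrite(f"pics/{n}0.png",f["img"][:,:,::-1]); np.savez(f"{n}0.npz",**f)
    print(n,f.keys(),f["intrinsics"],f["T"])
E
```

```text
{'t': np.float64(0.0), 'joints': array([ 1.0189,  0.2458,  1.559 , -0.    ,  1.3387, -0.1741]), 'dq': array([-0.0005,  0.001 ,  0.001 , -0.0005,  0.0006, -0.0012]), 'effort': array([-2.50000e-03, -4.15847e+01, -3.14591e+01,  6.83000e-02,
        3.35000e-02, -2.00000e-04]), 'tool_pos': array([0.2395, 0.6037, 0.2294]), 'tcp_rot': array([-5.8970e-01, -3.0851e+00,  2.7000e-03]), 'ft_force': array([0.5465, 0.0315, 0.3655]), 'wrist_torque': array([-0.0318,  0.0326, -0.0174]), 'gripper_width': np.float64(1.0021)} 0.025
top dict_keys(['img', 'intrinsics', 'T']) [[426.45811376   0.         278.36675876]
 [  0.         426.45811376 210.89071689]
 [  0.           0.           1.        ]] [[ 0.01889347  0.98402856 -0.17700515  0.29139388]
 [-0.99966586  0.01546848 -0.02070977 -0.0155668 ]
 [-0.017641    0.17733729  0.98399201  1.33569944]
 [ 0.          0.          0.          1.        ]]
side dict_keys(['img', 'intrinsics', 'T']) [[454.0314446    0.         277.26019917]
 [  0.         454.0314446  217.2597156 ]
 [  0.           0.           1.        ]] [[ 0.99673527  0.06842808 -0.04285315  0.4575942 ]
 [-0.07890753  0.71318243 -0.6965231  -0.86681994]
 [-0.01709962  0.69763058  0.71625357  0.93177016]
 [ 0.          0.          0.          1.        ]]
```

View pics/top0.png

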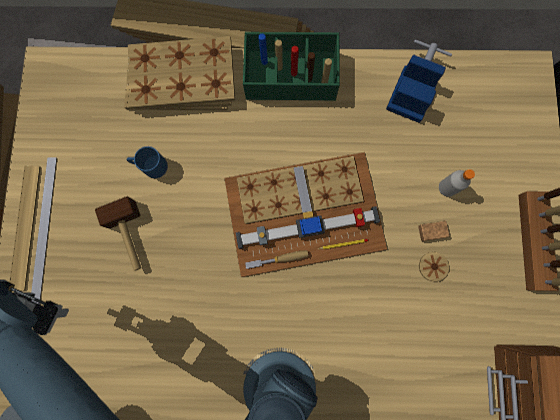

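View pics/side0.png

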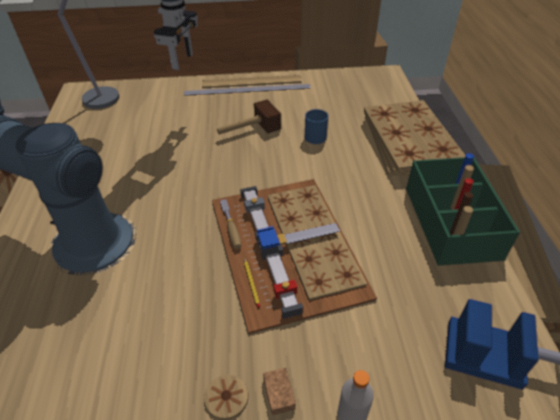

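The top view shows the blue pad at about (312,226), the red stop at (360,216) and the grey stop at (262,235). I'll enlarge both views to read them more closely.

```bash
python3 - <<'E'
import cv2
a=cv2.imread("pics/top0.png")[190:265,230:390]; cv2.imwrite("pics/topc.png",cv2.resize(a,None,fx=5,fy=5,interpolation=cv2.INTER_CUBIC))
a=cv2.imread("pics/side0.png")[180:320,220:350]; cv2.imwrite("pics/sidec.png",cv2.resize(a,None,fx=4,fy=4,interpolation=cv2.INTER_CUBIC))
E
```

```text
(no output)
```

View pics/topc.png

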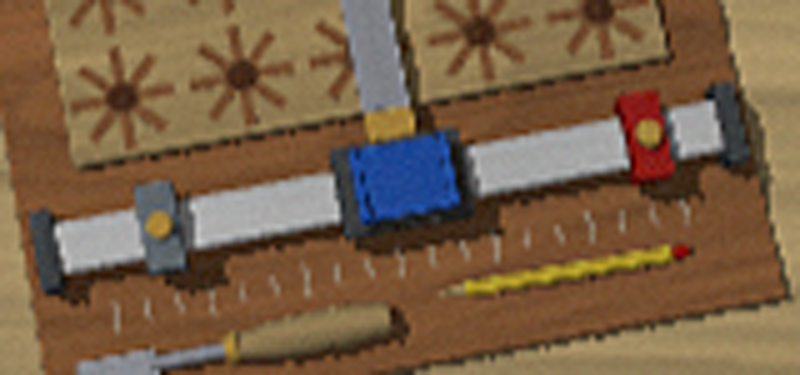

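View pics/sidec.png

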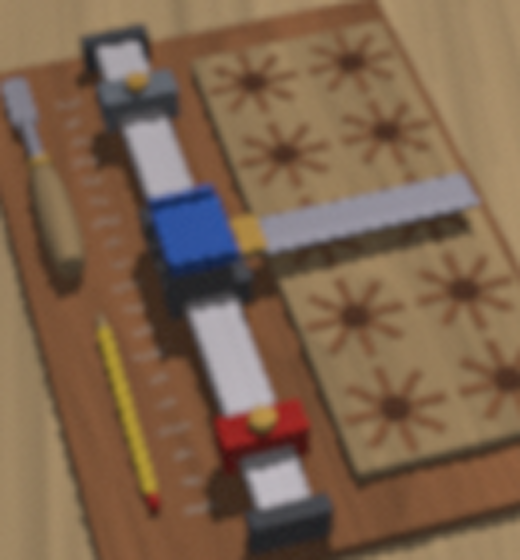

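```bash
cat > h.py <<'E'
import numpy as np
def ray(f,u,v,z):
    K=f["intrinsics"];T=f["T"]
    d=T[:3,:3]@np.array([(u-K[0,2])/K[0,0],-(v-K[1,2])/K[1,1],-1]); o=T[:3,3]
    return (o+d*(z-o[2])/d[2])[:2]
def proj(f,p):
    K=f["intrinsics"];T=f["T"]; c=T[:3,:3].T@(np.array(p)-T[:3,3]); 
    return K[0,0]*c[0]/-c[2]+K[0,2], K[1,1]*-c[1]/-c[2]+K[1,2]
E
python3 - <<'E'
from h import *
t=np.load("top0.npz");s=np.load("side0.npz")
T=lambda x,y,z:ray(t,(x+.5)/5-.5+230,(y+.5)/5-.5+190,z)
S=lambda x,y,z:ray(s,(x+.5)/4-.5+220,(y+.5)/4-.5+180,z)
for n,a,b,z in[("pad",(405,179),(194,230),.065),("red",(649,131),(263,415),.060),("grey",(159,224),(137,82),.06),("footR",(735,122),(290,515),.04),("footL",(44,248),(115,45),.04)]:
    print(n,T(*a,z).round(4),S(*b,z).round(4))
    
for z,l in((.065,"T"),):
  for c in[(347,155),(447,137),(462,203),(362,222)]: print(T(*c,z).round(4))
  for c in [(150,207),(213,188),(238,252),(175,272)]: print(S(*c,z).round(4))
r,g=T(649,131,.06),T(159,224,.06); print(np.degrees(np.arctan2(*(r-g)[::-1])))
r,g=S(263,415,.06),S(137,82,.06); print(np.degrees(np.arctan2(*(r-g)[::-1])))
r,g=T(735,122,.04),T(44,248,.04); print(np.degrees(np.arctan2(*(r-g)[::-1])),np.linalg.norm(r-g))
E
```

```text
pad [ 0.4772 -0.0865] [ 0.4806 -0.0924]
red [ 0.5096 -0.234 ] [ 0.5116 -0.2368]
grey [0.4481 0.061 ] [0.4501 0.0536]
footR [ 0.5195 -0.2902] [ 0.5219 -0.2935]
footL [0.4347 0.1322] [0.4357 0.1153]
[ 0.4912 -0.0516]
[ 0.5032 -0.1117]
[ 0.4632 -0.1208]
[ 0.4508 -0.061 ]
[ 0.4535 -0.0698]
[ 0.4953 -0.0569]
[ 0.5071 -0.1136]
[ 0.4665 -0.1264]
-78.2221065463095
-78.04448866381223
-78.63933940932858 0.43080167087368293
```

Request:
carry_out:
  hand: 0
  plan:
    - [-24,-27.8,2,0,0,0]
    - [-24,-27.8,2,0,0,0]
    - [-24,-27.8,2,0,0,0]
    - [-24,-27.8,2,0,0,0]
    - [-24,-27.8,2,0,0,0]
    - [-24,-27.8,2,0,0,0]
    - [-24,-27.8,2,0,0,0]
    - [-24,-27.8,2,0,0,0]
    - [-24,-27.8,2,0,0,0]
    - [-24,-27.8,2,0,0,0]
    - [-24,-27.8,2,0,0,0]
    - [-24,-27.8,2,0,0,0]
    - [-24,-27.8,2,0,0,0]
    - [-24,-27.8,2,0,0,0]
    - [-24,-27.8,2,0,0,0]
    - [-24,-27.8,2,0,0,0]
    - [-24,-27.8,2,0,0,0]
    - [-24,-27.8,2,0,0,0]
    - [-24,-27.8,2,0,0,0]
    - [-24,-27.8,2,0,0,0]

```text
t: 2.6
tool_pos: [0.4808, -0.0908, 0.19]
tcp_rot: [-0.59, -3.085, -0.0]
ft_force: [1.1, -0.3, 0.7]
gripper_width: 0.006
```

Request:
carry_out:
  plan:
    - [0,0,0,0,0,9.4]
    - [0,0,0,0,0,9.4]
    - [0,0,0,0,0,9.4]
    - [0,0,0,0,0,9.4]
    - [0,0,0,0,0,9.4]
    - [0,0,0,0,0,9.4]
    - [0,0,0,0,0,0]
    - [0,0,0,0,0,0]

```text
t: 3.6
tool_pos: [0.4807, -0.0896, 0.1903]
tcp_rot: [-1.975, -2.443, 0.0]
ft_force: [0.5, 1.6, -0.7]
gripper_width: 0.001
```

```bash
cat >> h.py <<'E'
from scipy.spatial.transform import Rotation as Ro
def rep(target=None):
    from station import robot
    s=robot.get_state();R=Ro.from_rotvec(s["tcp_rot"]).as_matrix();p=s["tool_pos"]
    print("t",round(float(s["t"]),2),"p",p.round(4),"F",s["ft_force"].round(2),"w",round(float(s["gripper_width"]),3),"tips",(p+R[:,2]*.025).round(4));print(R.round(3).tolist())
    print("xang",np.degrees(np.arctan2(R[1,0],R[0,0])).round(2))
    if target is not None: print("shift mm",(R.T@(np.array(target)-(p+R[:,2]*.025))*1000).round(1))
E
python3 - <<'E'
from h import *; from station import robot; import cv2
rep((.479,-.0892,.063))
for n in("top","side"):
    f=robot.grab_frame(n); np.savez(n+"1.npz",**f); a=f["img"][:,:,::-1]
    a=a[190:265,230:390] if n=="top" else a[120:320,170:370]
    cv2.imwrite(f"pics/{n}1.png",cv2.resize(a,None,fx=5 if n=="top" else 3,fy=5 if n=="top" else 3,interpolation=cv2.INTER_CUBIC))
E
```

```text
t 3.6 p [ 0.4807 -0.0896  0.1903] F [ 0.5   1.62 -0.72] w 0.001 tips [ 0.4807 -0.0896  0.1653]
[[-0.209, 0.978, -0.0], [0.978, 0.209, 0.0], [0.0, -0.0, -1.0]]
xang 102.08
shift mm [  0.8  -1.5 102.3]
```

View pics/side1.png

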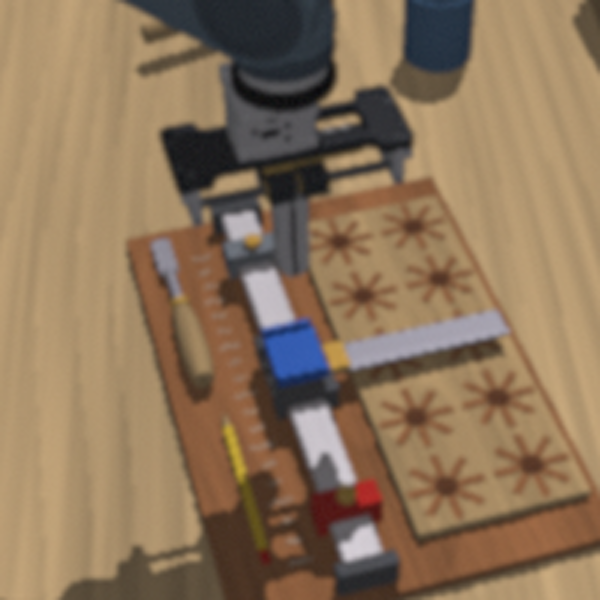

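The closed fingers hang about 100 mm over the pad, aligned with the rail (tool −x points to the red stop). I'll go down close to the pad next.

Request:
carry_out:
  plan:
    - [0.2,-0.4,24,0,0,0]
    - [0.2,-0.4,24,0,0,0]
    - [0.2,-0.4,24,0,0,0]
    - [0.2,-0.3,18,0,0,0]
    - [0,0,0,0,0,0]
    - [0,0,0,0,0,0]

```text
t: 4.45
tool_pos: [0.4797, -0.0894, 0.1013]
tcp_rot: [1.977, 2.44, 0.0]
ft_force: [-0.9, -0.0, -0.2]
gripper_width: 0.003
```

```bash
python3 - <<'E'
from h import *; from station import robot; import cv2
rep((.479,-.0892,.063))
for n in("top","side"):
    f=robot.grab_frame(n); np.savez(n+"2.npz",**f); a=f["img"][:,:,::-1]
    a=a[190:265,230:390] if n=="top" else a[200:300,220:340]
    k=5
    cv2.imwrite(f"pics/{n}2.png",cv2.resize(a,None,fx=k,fy=k,interpolation=cv2.INTER_CUBIC))
E
```

```text
t 4.45 p [ 0.4797 -0.0894  0.1013] F [-0.88 -0.04 -0.22] w 0.003 tips [ 0.4798 -0.0895  0.0763]
[[-0.208, 0.978, 0.001], [0.978, 0.208, -0.001], [-0.001, 0.001, -1.0]]
xang 101.98
shift mm [ 0.4 -0.7 13.2]
```

View pics/side2.png

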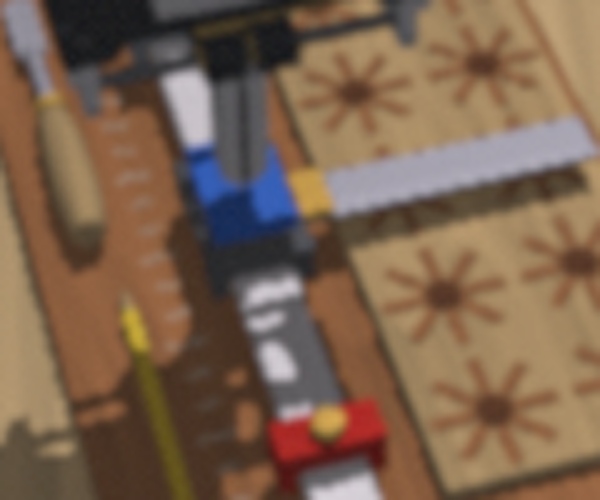

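View pics/top2.png

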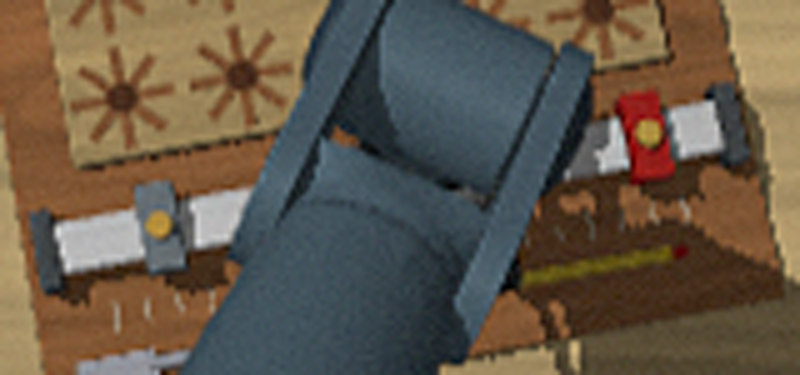

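The side view shows the fingertips (240,180 in the crop) over the middle of the pad, clear of both ridges. I'll press down gently.

Request:
carry_out:
  plan:
    - [0,-0.3,5,0,0,0]
    - [0,0,4,0,0,0]
    - [0,0,3,0,0,0]
    - [0,0,2,0,0,0]
    - [0,0,1,0,0,0]
    - [0,0,1,0,0,0]
    - [0,0,1,0,0,0]
    - [0,0,0,0,0,0]
    - [0,0,0,0,0,0]

```text
t: 5.68
tool_pos: [0.4792, -0.09, 0.0852]
tcp_rot: [1.977, 2.441, -0.003]
ft_force: [-6.0, 0.1, 14.5]
gripper_width: 0.006
```

Request:
carry_out:
  plan:
    - [0,0,1,0,0,0]
    - [0,0,1,0,0,0]
    - [0,0,0,0,0,0]
    - [0,0,0,0,0,0]

```text
t: 6.18
tool_pos: [0.4793, -0.0901, 0.0834]
tcp_rot: [1.977, 2.441, -0.003]
ft_force: [-6.5, -1.4, 14.8]
gripper_width: -0.002
```

```bash
python3 - <<'E'
from h import *; from station import robot; import cv2
rep((.479,-.0892,.063))
f=robot.grab_frame("side"); a=f["img"][:,:,::-1][200:300,220:340]
cv2.imwrite(f"pics/side3.png",cv2.resize(a,None,fx=5,fy=5,interpolation=cv2.INTER_CUBIC))
E
```

```text
t 6.17 p [ 0.4793 -0.0901  0.0834] F [-6.47 -1.37 14.78] w -0.002 tips [ 0.4792 -0.0901  0.0584]
[[-0.208, 0.978, -0.001], [0.978, 0.208, -0.002], [-0.001, -0.001, -1.0]]
xang 102.0
shift mm [ 1.  -0.1 -4.6]
```

View pics/side3.png

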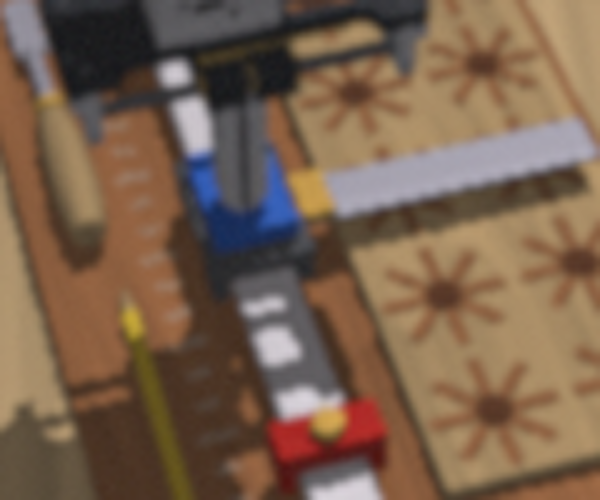

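The pad is about 4.6 mm down and the slider hasn't moved. Now I'll push towards the red stop along tool −x.

Request:
carry_out:
  plan:
    - [-1,0,0.3,0,0,0]
    - [-2,0,0.2,0,0,0]
    - [-4,0,0,0,0,0]
    - [-4,0,0,0,0,0]
    - [-4,0,0,0,0,0]
    - [-4,0,0,0,0,0]
    - [-4,0,0,0,0,0]
    - [-4,0,0,0,0,0]
    - [-4,0,0,0,0,0]
    - [-4,0,0,0,0,0]
    - [-4,0,0,0,0,0]
    - [-4,0,0,0,0,0]
    - [-3,0,0,0,0,0]
    - [-2,0,0,0,0,0]
    - [-1,0,0,0,0,0]
    - [0,0,0,0,0,0]

```text
t: 8.22
tool_pos: [0.4893, -0.1385, 0.0831]
tcp_rot: [1.977, 2.441, -0.004]
ft_force: [-7.7, -0.9, 15.5]
gripper_width: 0.006
```

```bash
python3 - <<'E'
from h import *; from station import robot; import cv2
rep()
f=robot.grab_frame("side"); a=f["img"][:,:,::-1][200:300,220:340]
cv2.imwrite(f"pics/side4.png",cv2.resize(a,None,fx=5,fy=5,interpolation=cv2.INTER_CUBIC))
E
```

```text
t 8.22 p [ 0.4893 -0.1385  0.0831] F [-7.73 -0.92 15.46] w 0.006 tips [ 0.4893 -0.1386  0.0581]
[[-0.208, 0.978, -0.001], [0.978, 0.208, -0.002], [-0.002, -0.001, -1.0]]
xang 102.0
```

View pics/side4.png

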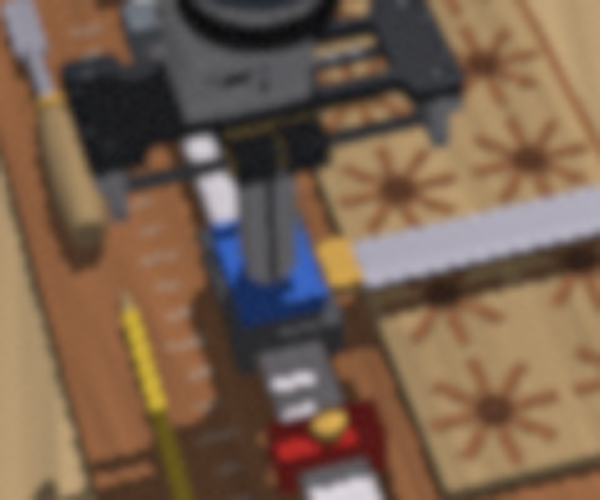

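The slider moves with the fingers (about 49 mm so far) and the pad stays down. I'll push the rest, slowing near the stop.

Request:
carry_out:
  plan:
    - [-1,0,0,0,0,0]
    - [-2,0,0,0,0,0]
    - [-4,0,0,0,0,0]
    - [-4,0,0,0,0,0]
    - [-4,0,0,0,0,0]
    - [-4,0,0,0,0,0]
    - [-4,0,0,0,0,0]
    - [-4,0,0,0,0,0]
    - [-4,0,0,0,0,0]
    - [-4,0,0,0,0,0]
    - [-3,0,0,0,0,0]
    - [-2,0,0,0,0,0]
    - [-1,0,0,0,0,0]
    - [-1,0,0,0,0,0]
    - [-1,0,0,0,0,0]
    - [-1,0,0,0,0,0]
    - [0,0,0,0,0,0]
    - [0,0,0,0,0,0]

```text
t: 10.52
tool_pos: [0.4983, -0.1817, 0.0832]
tcp_rot: [1.977, 2.441, -0.004]
ft_force: [-7.0, -0.5, 14.1]
gripper_width: 0.001
```

```bash
python3 - <<'E'
from h import *; from station import robot; import cv2
rep()
f=robot.grab_frame("side"); a=f["img"][:,:,::-1][220:320,220:340]
cv2.imwrite(f"pics/side5.png",cv2.resize(a,None,fx=5,fy=5,interpolation=cv2.INTER_CUBIC))
E
```

```text
t 10.53 p [ 0.4983 -0.1817  0.0832] F [-6.95 -0.46 14.11] w 0.001 tips [ 0.4983 -0.1817  0.0582]
[[-0.208, 0.978, -0.001], [0.978, 0.208, -0.003], [-0.002, -0.002, -1.0]]
xang 102.01
```

View pics/side5.png

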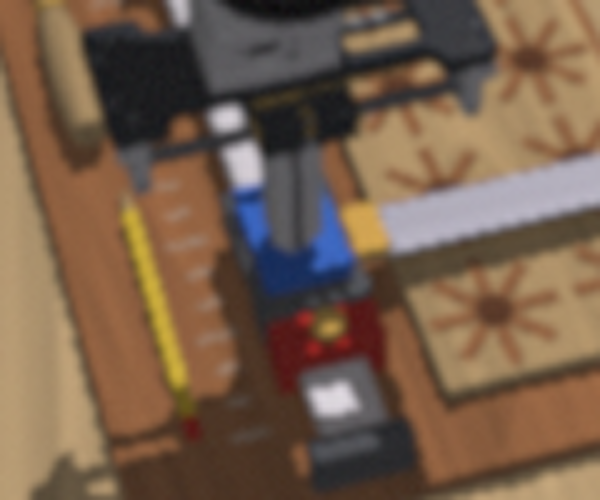

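Request:
carry_out:
  plan:
    - [-1,0,0,0,0,0]
    - [-1,0,0,0,0,0]
    - [-1,0,0,0,0,0]
    - [-1,0,0,0,0,0]
    - [-1,0,0,0,0,0]
    - [-1,0,0,0,0,0]
    - [0,0,0,0,0,0]

```text
t: 11.45
tool_pos: [0.4993, -0.187, 0.0831]
tcp_rot: [-1.977, -2.441, 0.003]
ft_force: [-7.5, 1.0, 16.1]
gripper_width: 0.004
```

Request:
carry_out:
  plan:
    - [-1,0,0,0,0,0]
    - [-1,0,0,0,0,0]
    - [-1,0,0,0,0,0]
    - [0,0,0,0,0,0]

```text
t: 11.95
tool_pos: [0.4994, -0.1876, 0.083]
tcp_rot: [-1.974, -2.436, -0.002]
ft_force: [-9.3, 9.3, 21.7]
gripper_width: 0.0
```

```bash
python3 - <<'E'
from h import *; from station import robot; import cv2
rep()
f=robot.grab_frame("side"); a=f["img"][:,:,::-1][220:320,220:340]
cv2.imwrite(f"pics/side6.png",cv2.resize(a,None,fx=5,fy=5,interpolation=cv2.INTER_CUBIC))
E
```

```text
t 11.95 p [ 0.4994 -0.1876  0.083 ] F [-9.26  9.25 21.75] w 0.0 tips [ 0.4993 -0.1875  0.058 ]
[[-0.207, 0.978, -0.004], [0.978, 0.207, 0.004], [0.005, -0.003, -1.0]]
xang 101.96
```

View pics/side6.png

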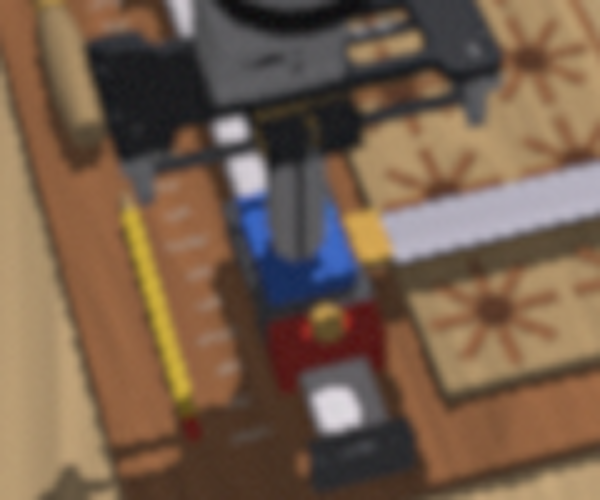

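Along-rail force has risen to about 11 N and the fingers no longer advance: the slider is against the stop. I'll lift straight up, so that any relaxing pushes it towards the stop.

Request:
carry_out:
  plan:
    - [0,0,-2,0,0,0]
    - [0,0,-3,0,0,0]
    - [0,0,-4,0,0,0]
    - [0,0,-8,0,0,0]
    - [0,0,-15,0,0,0]
    - [0,0,-25,0,0,0]
    - [0,0,-30,0,0,0]
    - [0,0,-30,0,0,0]
    - [0,0,-30,0,0,0]
    - [0,0,0,0,0,0]

```text
t: 13.25
tool_pos: [0.5015, -0.19, 0.2313]
tcp_rot: [1.974, 2.436, 0.001]
ft_force: [1.0, -0.2, -0.6]
gripper_width: 0.004
```

Request:
carry_out:
  plan:
    - [40,0,0,0,0,0]
    - [40,0,0,0,0,0]
    - [40,0,0,0,0,0]
    - [40,0,0,0,0,0]
    - [40,0,0,0,0,0]
    - [40,0,0,0,0,0]
    - [40,0,0,0,0,0]
    - [0,0,0,0,0,0]
    - [0,0,0,0,0,0]

```text
t: 14.38
tool_pos: [0.4418, 0.0845, 0.2271]
tcp_rot: [-1.978, -2.44, 0.002]
ft_force: [0.1, 0.6, -0.1]
gripper_width: 0.003
```

```bash
python3 - <<'E'
from h import *; from station import robot; import cv2
rep()
for n in("top","side"):
    f=robot.grab_frame(n); np.savez(n+"7.npz",**f); a=f["img"][:,:,::-1]
    a=a[190:265,230:390] if n=="top" else a[200:320,220:350]
    k=5
    cv2.imwrite(f"pics/{n}7.png",cv2.resize(a,None,fx=k,fy=k,interpolation=cv2.INTER_CUBIC))
E
```

```text
t 14.38 p [0.4418 0.0845 0.2271] F [ 0.06  0.63 -0.1 ] w 0.003 tips [0.4417 0.0844 0.2021]
[[-0.207, 0.978, -0.001], [0.978, 0.207, -0.0], [-0.0, -0.001, -1.0]]
xang 101.95
```

View pics/side7.png

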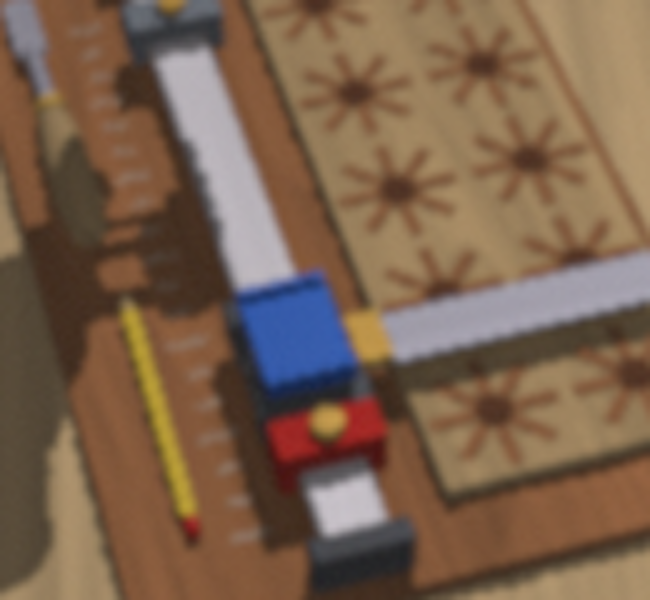

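View pics/top7.png

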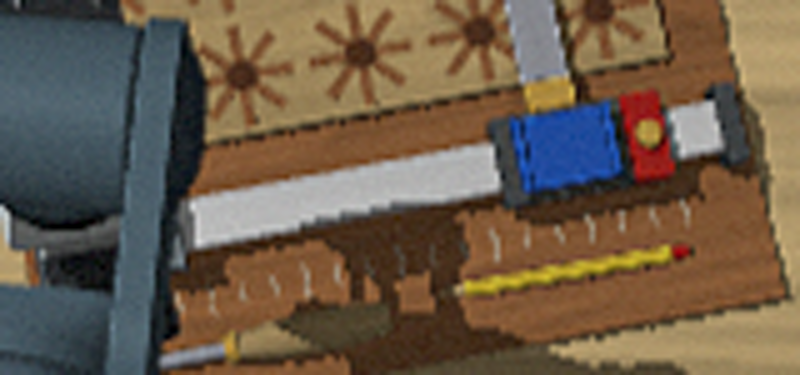

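The slider's dark body touches the red stop: pad centre (567,148) and screw (649,131) are about 51 mm apart, against a nominal 52 mm. The pad is up and the pencil and gouge are where they were, so I'll hand in.

```bash
python3 - <<'E'
from station import robot
print(robot.job_done())
E
```

```text
the job is handed in; nothing more can be done
None
```

The slider is against the red stop with its pad released, and I handed the job in at about 14.4 s. No verdict was reported.

- **Press:** I pressed the pad about 4.6 mm down with the closed fingers (about 15 N). The picture showed the slider still at its start.
- **Push:** I kept the pad down and pushed along the rail. The fingers stopped after about 97–98 mm, where I had estimated about 98 mm. The force along the rail then rose to about 11 N, which showed contact with the stop.
- **Release:** I lifted straight up and moved the arm clear.

**Last checks:**
- The slider body touches the red stop in both views. The middle of the slider measured about 51 mm from the middle of the stop, against a nominal 52 mm, within my pixel-reading error.
- The pad looks fully up, judged by eye only.
- The pencil and the visible part of the gouge have not moved. I did not look at the other loose things again, but the arm passed well above them.
- The wrist force is about 0 N.

**Disagreements:**
- The two cameras differed by up to about 7 mm on the starting positions, so I used the average.
- While pressing, I saw an unexplained sideways force of 6–9 N, mostly across the rail, with no visible effect.

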